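# Tare the basin, then weigh the cup

### The job

Weigh the tall cup in the steel basin, without counting the basin: one of the two scales carries the empty basin, so press that scale's round zero button fully down, hold it for about half a second and let it come up, and only then take the tall cup from the tray and stand it gently upright inside the basin. Do not press the button again once the cup is in, leave the basin on its scale, and leave the other scale with its lidded jar and the bowls on the tray alone.

Things in the scene. Friction and masses are not known exactly. Their poses are not given: they have to be found in the camera images.
- scale_left: White counter scale, fixed, 280 mm deep (own x) by 200 mm wide; front (-x) faces the robot. Origin: centre of its underside. The 200 x 200 mm steel pan is centred at own x +35 mm, top at 66 mm. On the front ledge (45 mm high): the round grey zero button at x -103, y -45 mm, and a flat display towards +y. This one stands further to the robot's left (+y).
- scale_right: White counter scale, fixed, 280 mm deep (own x) by 200 mm wide; front (-x) faces the robot. Origin: centre of its underside. The 200 x 200 mm steel pan is centred at own x +35 mm, top at 66 mm. On the front ledge (45 mm high): the round grey zero button at x -103, y -45 mm, and a flat display towards +y. This one stands further to the right, about straight ahead of the robot.
- pan_left (a point): Centre of the top face of the left scale's pan, 66 mm above the table.
- pan_right (a point): Centre of the top face of the right scale's pan, 66 mm above the table.
- button_left_top (a point): Centre of the top face of the round zero button of the left scale (further to the robot's left): 40 mm across, top 13 mm above the ledge (58 mm above the table) when up; it moves with the button. Pressed straight down; about 5 N takes it fully down.
- button_right_top (a point): Centre of the top face of the round zero button of the right scale (further to the robot's right): 40 mm across, top 13 mm above the ledge (58 mm above the table) when up; it moves with the button. Pressed straight down; about 5 N takes it fully down.
- button_left (a joint): Left scale's zero button: 0 = up, 0.008 m = fully down; springs back.
- button_right (a joint): Right scale's zero button: 0 = up, 0.008 m = fully down; springs back.
- basin: Loose round open stainless steel basin, 180 mm across the rim, 160 mm across the foot, 45 mm high, walls 3 mm, floor 4 mm thick, 0.4 kg. Stands on either scale's pan (varies). Origin: centre of its underside; z up.
- jar: Lidded round white porcelain jar with a blue band, 104 mm across, 134 mm high, standing on the pan of the other scale. Origin: centre of its underside.
- cup: The tall cup: straight white porcelain cup with a blue line below the rim, 95 mm high, 57 mm across the foot, 62 mm across the open rim, walls 4 mm, about 0.25 kg. Stands upright on the tray, in any of three places among two bowls. Origin: centre of its underside; z up.
- bowl_a: Low white bowl with the same blue line, 88 mm across the rim, 40 mm high, on the tray. Origin: centre of its underside.
- bowl_b: A second bowl like bowl_a, on the tray.
- tray: Fixed steel shop tray to the robot's right, 320 x 200 mm, walls 18 mm high, floor 4 mm thick, with the cup and the two bowls. Origin: centre of its underside.
Things that resemble listed ones, but are neither listed nor needed, are in the scene too. Leave any pink or turquoise look-alike of the cup alone.

How it is judged:
By the outcome, as a careful person would: the job done as asked, in the order asked, and still so for the second after the job is handed in, with the robot touching nothing.
It also fails if it takes over 61 s, if anything falls off the work surface, if the arm or the gripper's body presses on something with over 40 N, if the wrist force passes 120 N, or if a joint passes its speed limit or range.

### The arm

A 6-joint arm with a two-finger parallel gripper is mounted at the origin on the work surface. World frame = base frame: x ahead of the robot, y to its left, z up, the work surface at z = 0. Lengths are in m, angles in degrees, forces in N, time in s.
With the tool pointing down it reaches from about 0.4 to 0.825 m from the base axis. Payload 7 kg.
Tool frame: the origin (TCP) lies between the finger pads; the fingertips stand 19 mm ahead of it and the grasp point (between the pads) is the TCP (r.finger_overhang is the distance from the TCP to the fingertips, in m); z points along the fingers, y is the direction in which the jaws open and shut (so a half turn about z gives the same grasp; the last joint's range is limited). The gripper opens to 88 mm and grips with 3 to 60 N. Pads are 19 mm wide; open, the fingers measure 130 mm over their backs; the gripper's body (78 mm by 193 mm) begins 47 mm behind the grasp point.
Start: joints at [-52.42, 20.546, 0.682, 0, -70.136, -16.507], TCP at [0.243, -0.63, 0.246] pointing down, gripper open.
Joint ranges: [-176.03, 176.03], [-82.01, 121.73], [-58.28, 71.71], [-173.87, 95.51], [-174.79, -0.11], [-173.66, 173.66]. Speed limits (degrees/s): [136.94, 136.94, 172.46, 180, 180, 180].

### API

Orientations are given as [roll, pitch, yaw] about the fixed x, y, z axes, in that order (R = Rz(yaw) Ry(pitch) Rx(roll)).
In Python, from plant import r, optics gives the robot as it stands. The module is installed in compiled form; this text tells all that it offers.
- The arm moves only by the tool step_arm, never from a script. Its argument "increments" is a list of rows, each an object of numbers: "tx", "ty", "tz": the shift along the world's x, y, z in mm; "ax", "ay", "az": the turn, a rotation vector about the world's x, y, z in degrees; "claw": the gripper command: -1 is shut, 1 is fully open, values between are in proportion. In form: [{"tx": .., "ty": .., "tz": .., "ax": .., "ay": .., "az": .., "claw": ..}, ...]. A call has 1 to 12 rows; each row shifts and turns the commanded pose from where the row before left it; what a row does not reach is not made up. A row lasts 1/10 s, in which the tool goes at most 50 mm and 8.59 degrees, less where a joint would pass 70% of its speed; a pose out of reach is approached as far as the arm can. A call with a gripper value outside its range is refused whole. The fingers move at their own pace and stop on an object; "newtons" is the grip in N (left out, the last holds). Time passes only in rows, so rows that do not move let the fingers close. It gives the time, the measured TCP pose, the force and the opening at its end, in the units of the state.
- r.get_state(): the state, without advancing time (a new reading comes with each control period).
- optics.capture(name): name is "side" or "top"; returns a dict with "image" (420x560x3 uint8, blue, green, red), "depth" (420x560 float32, m along the optical axis (not along the pixel's ray), 0 where there is no reading), "fx", "fy", "cx", "cy" (pixels), "R" (3x3) and "t" (3): a world point X has camera coordinates R X + t. Camera axes: x right, y down, z forward; pixel columns grow to the right and rows downward; lengths in m; the calibration is good to about 2 mm. A picture is of the moment at which its call begins.
- r.close_job(): hands the job in, once; it reports no verdict.
The state is a dict: "time_s": time; "joints": joint angles; "qd": joint speeds; "joint_torque": joint torques, N m; "tcp_pos": TCP position; "eef_rot": TCP orientation; "contact_force": force on the tool from outside, world axes, zero at the start; "moment": the same for the moment, N m; "gripper_width": finger opening in m.
Only numpy, scipy, OpenCV 4.12 (cv2) and the standard library are available. Lean on these libraries where they do the work, as an engineer would, in place of code of your own. Each camera call takes 0.05 s, during which the arm holds its last target. There are 200 camera calls.

## Working session

There is one attempt and no reset: what is moved stays moved. The work goes in short steps, Python scripts to look and compute and a tool call to move; the robot and the scene stay as the last step left them, time stands still between calls to the robot, and variables do not carry over. Pictures are saved under pics/ and viewed, about 8 in all and at most 12, crops included, and the job is handed in when it is done.

Besides the shell and the picture viewer there is one more tool, called after "Emit:" as name([rows], argument=value, ...), one row to a line, values as JSON. step_arm: Moves the arm, as the interface text tells. Its arguments: {"type":"object","properties":{"increments":{"type":"array","items":{"type":"object","properties":{"tx":{"type":"number"},"ty":{"type":"number"},"tz":{"type":"number"},"ax":{"type":"number"},"ay":{"type":"number"},"az":{"type":"number"},"claw":{"type":"number"}}}},"newtons":{"type":"number"}},"required":["increments"]}

```bash
mkdir -p pics; cat > h.py <<'E'
from plant import r, optics
import numpy as np, cv2, pickle
def cap(n):
    c=optics.capture(n); pickle.dump(c,open(n+'.pkl','wb')); return c
def load(n): return pickle.load(open(n+'.pkl','rb'))
def cloud(c):
    d=c['depth']; v,u=np.indices(d.shape)
    P=np.stack([(u-c['cx'])/c['fx']*d,(v-c['cy'])/c['fy']*d,d],-1)
    W=(P-np.asarray(c['t']).ravel())@np.asarray(c['R']); W[d<=0]=np.nan
    return W
E
python3 - <<'E'
from h import *
for n in('side','top'):
    c=cap(n); cv2.imwrite(f'pics/{n}0.png',c['image']); print(n,c['fx'],-np.array(c['R']).T@np.array(c['t']).ravel())
print(r.get_state())
E
```

```text
side 546.5926551633338 [0.03201401 0.82620865 0.9475707 ]
top 425.7196655836676 [ 0.34092297 -0.0193617   1.01550468]
{'time_s': 0.1, 'joints': array([-5.24189789e+01,  2.05866340e+01,  6.40700879e-01, -1.73709130e-02,
       -7.01362212e+01, -1.65058227e+01]), 'qd': array([-0.03545264, -0.18265873,  0.19610623,  0.00578269,  0.02742385,
       -0.02435968]), 'joint_torque': array([ 4.19589669e-04, -5.84165275e+01,  2.93752688e+01,  7.01544285e+00,
        1.01574662e-02, -5.31738715e-05]), 'tcp_pos': array([ 0.24254899, -0.62949102,  0.24473812]), 'eef_rot': array([ 1.79916591e+02, -7.68530382e-03, -1.58930710e+02]), 'contact_force': array([0.21490879, 0.0492408 , 0.1008864 ]), 'moment': array([-0.00619818,  0.04389794, -0.01816   ]), 'gripper_width': 0.08780901571314188}
```

View pics/top0.png

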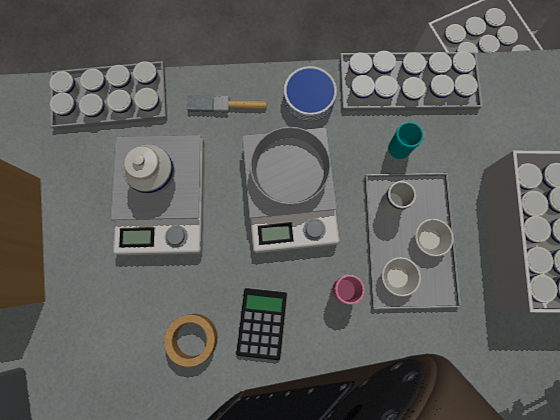

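View pics/side0.png

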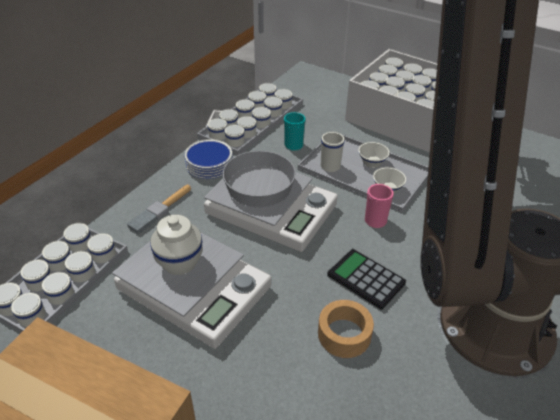

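The top view shows the basin at (290,165) on the right scale, whose button is at (314,229); the jar at (147,168) is on the left scale. Cup candidates:
- White tall (402,194), which is (332,150) in the side view. It is tall and white with a blue line, and stands on the tray, so it fits.
- Turquoise (405,140) and pink (349,289): look-alikes, to be left alone.
- Bowls (434,238) and (402,277): low.

I'll measure next and confirm the cup in a crop.

```bash
python3 - <<'E'
from h import *
t=load('top');s=load('side');W=cloud(t);S=cloud(s)
a=cv2.resize(t['image'][120:320,330:470],None,fx=2.8,fy=2.8); b=cv2.resize(s['image'][90:240,270:430],(400,560)[::1])
b=cv2.resize(s['image'][90:250,270:430],(392,560))
cv2.imwrite('pics/crop.png',np.hstack([a,b]))
def circ(P):
    A=np.c_[2*P[:,:2],np.ones(len(P))]; x=np.linalg.lstsq(A,(P[:,:2]**2).sum(1),rcond=None)[0]
    return x[:2].round(4),np.sqrt(x[2]+x[0]**2+x[1]**2).round(4),len(P)
def sel(W,u,v,rad,z0,z1):
    vv,uu=np.indices(W.shape[:2]); m=(np.hypot(uu-u,vv-v)<rad)&(W[...,2]>z0)&(W[...,2]<z1); return W[m]
for nm,u,v,rad,z0,z1,u2,v2,r2 in [('cup',402,194,25,.093,.106,332,140,22),('basin',290,165,48,.106,.12,260,178,45),('button',314,229,14,.053,.066,317,200,13),('bowlA',434,238,25,.038,.05,374,154,20),('bowlB',402,277,25,.038,.05,390,180,20),('pink',349,289,22,.08,.12,379,195,25),('turq',405,140,25,.08,.12,294,125,25)]:
    for n,X,uu,vv,rr in(('top',W,u,v,rad),('side',S,u2,v2,r2)):
        P=sel(X,uu,vv,rr,z0,z1)
        if len(P)>5: print(nm,n,circ(P),P.mean(0).round(4),np.ptp(P,0).round(3))
# scale right yaw from pan top
P=sel(W,290,165,75,.062,.07); P=P[(P[:,1]<.2)]
print('pan rect',cv2.minAreaRect((P[:,:2]*1000).astype(np.float32)))
P=sel(W,410,240,90,.014,.024);print('tray walls',cv2.minAreaRect((P[:,:2]*1000).astype(np.float32)))
for q in[(402,194),(290,165),(314,229),(310,92),(460,80)]: print(q,W[q[1],q[0]].round(3))
E
```

```text
cup top (array([ 0.5531, -0.2919]), np.float64(0.0288), 214) [ 0.5528 -0.2917  0.099 ] [0.062 0.062 0.011]
cup side (array([ 0.5496, -0.2907]), np.float64(0.0287), 132) [ 0.5492 -0.2895  0.0972] [0.059 0.068 0.01 ]
basin top (array([ 0.6303, -0.0488]), np.float64(0.0873), 499) [ 0.6445 -0.05    0.111 ] [0.178 0.179 0.01 ]
basin side (array([ 0.627 , -0.0475]), np.float64(0.0875), 369) [ 0.6296 -0.0521  0.1095] [0.18  0.181 0.009]
button top (array([ 0.4929, -0.098 ]), np.float64(0.0142), 239) [ 0.4929 -0.0981  0.059 ] [0.041 0.038 0.01 ]
button side (array([ 0.4891, -0.0955]), np.float64(0.0144), 141) [ 0.4889 -0.0949  0.0577] [0.041 0.043 0.008]
bowlA top (array([ 0.4616, -0.3719]), np.float64(0.0401), 342) [ 0.4627 -0.3796  0.0435] [0.085 0.087 0.012]
bowlA side (array([ 0.445 , -0.3556]), np.float64(0.0515), 222) [ 0.4495 -0.363   0.0424] [0.109 0.139 0.011]
bowlB top (array([ 0.3767, -0.2865]), np.float64(0.0401), 343) [ 0.3767 -0.2922  0.0436] [0.086 0.086 0.011]
bowlB side (array([ 0.3726, -0.2854]), np.float64(0.0406), 164) [ 0.3738 -0.2964  0.0424] [0.086 0.088 0.011]
pink top (array([ 0.3534, -0.1601]), np.float64(0.0287), 234) [ 0.3533 -0.1621  0.0939] [0.06  0.061 0.02 ]
pink side (array([ 0.3496, -0.1589]), np.float64(0.0289), 299) [ 0.3496 -0.1576  0.0896] [0.061 0.069 0.019]
turq top (array([ 0.6939, -0.3266]), np.float64(0.0288), 285) [ 0.6945 -0.3275  0.0923] [0.06  0.062 0.021]
turq side (array([ 0.6911, -0.3263]), np.float64(0.0291), 228) [ 0.6901 -0.325   0.0889] [0.063 0.068 0.02 ]
pan rect ((603.3024291992188, -47.02561950683594), (251.7432861328125, 200.04486083984375), 3.0675041675567627)
tray walls ((449.7830810546875, -339.0533142089844), (366.78790283203125, 386.58087158203125), 57.474449157714844)
(402, 194) [ 0.57  -0.313  0.031]
(290, 165) [ 0.642 -0.049  0.073]
(314, 229) [ 0.492 -0.096  0.059]
(310, 92) [ 0.834 -0.109  0.049]
(460, 80) [ 0.848 -0.483  0.048]
```

View pics/crop.png

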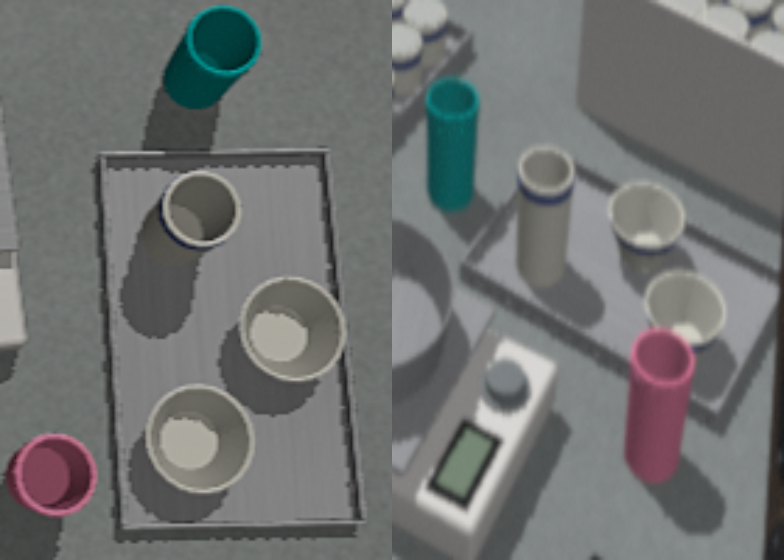

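The crop confirms the tall white cup with the blue line on the tray, at (202,208) in the left half and (545,215) in the right half. The turquoise and pink ones are plain. The button is at about (0.491, -0.097), the cup at (0.5515, -0.291) and the basin at (0.629, -0.048). First I move above the right button with the jaws shut.

Emit:
step_arm([
  {"tx":20,"ty":42,"az":-1.756,"claw":-1},
  {"tx":20,"ty":42,"az":-1.756,"claw":-1},
  {"tx":20,"ty":42,"az":-1.756,"claw":-1},
  {"tx":20,"ty":42,"az":-1.756,"claw":-1},
  {"tx":20,"ty":42,"az":-1.756,"claw":-1},
  {"tx":20,"ty":42,"az":-1.756,"claw":-1},
  {"tx":20,"ty":42,"az":-1.756,"claw":-1},
  {"tx":20,"ty":42,"az":-1.756,"claw":-1},
  {"tx":20,"ty":42,"az":-1.756,"claw":-1},
  {"tx":20,"ty":42,"az":-1.756,"claw":-1},
  {"tx":20,"ty":42,"az":-1.756,"claw":-1},
  {"tx":20,"ty":42,"az":-1.756,"claw":-1},
], newtons=20)

```text
$.increments[0]: bad value
```

Emit:
step_arm([
  {"tx":20,"ty":42,"tz":0,"ax":0,"ay":0,"az":-1.756,"claw":-1},
  {"tx":20,"ty":42,"tz":0,"ax":0,"ay":0,"az":-1.756,"claw":-1},
  {"tx":20,"ty":42,"tz":0,"ax":0,"ay":0,"az":-1.756,"claw":-1},
  {"tx":20,"ty":42,"tz":0,"ax":0,"ay":0,"az":-1.756,"claw":-1},
  {"tx":20,"ty":42,"tz":0,"ax":0,"ay":0,"az":-1.756,"claw":-1},
  {"tx":20,"ty":42,"tz":0,"ax":0,"ay":0,"az":-1.756,"claw":-1},
  {"tx":20,"ty":42,"tz":0,"ax":0,"ay":0,"az":-1.756,"claw":-1},
  {"tx":20,"ty":42,"tz":0,"ax":0,"ay":0,"az":-1.756,"claw":-1},
  {"tx":20,"ty":42,"tz":0,"ax":0,"ay":0,"az":-1.756,"claw":-1},
  {"tx":20,"ty":42,"tz":0,"ax":0,"ay":0,"az":-1.756,"claw":-1},
  {"tx":20,"ty":42,"tz":0,"ax":0,"ay":0,"az":-1.756,"claw":-1},
  {"tx":20,"ty":42,"tz":0,"ax":0,"ay":0,"az":-1.756,"claw":-1},
], newtons=20)

```text
time_s: 1.3
tcp_pos: [0.4829, -0.1239, 0.2456]
eef_rot: [180.0, 0.0, 179.9]
contact_force: [1.3, -1.4, 0.1]
gripper_width: 0.0013
```

Emit:
step_arm([
  {"tx":4,"ty":14,"tz":-30,"ax":0,"ay":0,"az":0,"claw":-1},
  {"tx":4,"ty":12,"tz":-30,"ax":0,"ay":0,"az":0,"claw":-1},
  {"tx":0,"ty":0,"tz":-30,"ax":0,"ay":0,"az":0,"claw":-1},
  {"tx":0,"ty":0,"tz":-30,"ax":0,"ay":0,"az":0,"claw":-1},
  {"tx":0,"ty":0,"tz":-20,"ax":0,"ay":0,"az":0,"claw":-1},
  {"tx":0,"ty":0,"tz":-12,"ax":0,"ay":0,"az":0,"claw":-1},
  {"tx":0,"ty":0,"tz":0,"ax":0,"ay":0,"az":0,"claw":-1},
  {"tx":0,"ty":0,"tz":0,"ax":0,"ay":0,"az":0,"claw":-1},
])

```text
time_s: 2.1
tcp_pos: [0.4911, -0.0999, 0.0941]
eef_rot: [-180.0, 0.0, -180.0]
contact_force: [-0.4, -0.1, 0.6]
gripper_width: 0.0008
```

```bash
python3 - <<'E'
from h import *
s=cap('side')
cv2.imwrite('pics/b.png',cv2.resize(s['image'][110:270,230:390],(640,600)))
q=r.get_state();print(q['tcp_pos'],q['contact_force'])
E
```

```text
[ 0.49141274 -0.09985647  0.09453366] [ 0.31190577 -0.45818657 -0.50291733]
```

View pics/b.png

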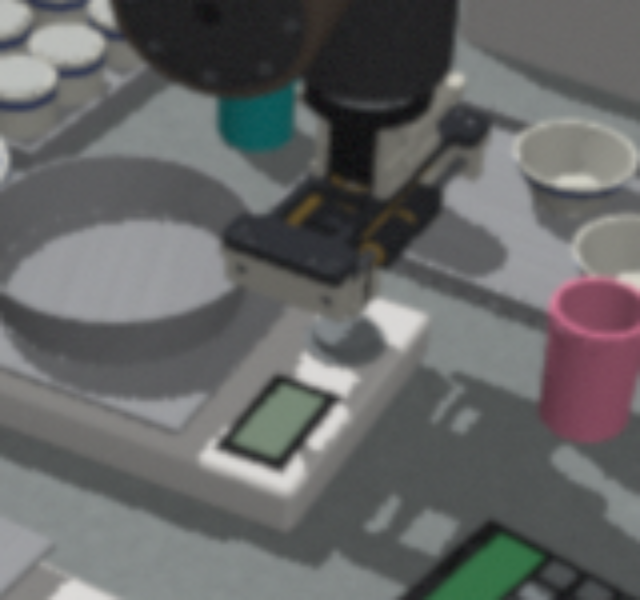

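The closed fingertips are centred over the grey button at crop pixel (345,325), clear of the basin rim. Pressing next.

Emit:
step_arm([
  {"tx":0,"ty":2,"tz":-10,"ax":0,"ay":0,"az":0,"claw":-1},
  {"tx":0,"ty":0,"tz":-6,"ax":0,"ay":0,"az":0,"claw":-1},
  {"tx":0,"ty":0,"tz":-4,"ax":0,"ay":0,"az":0,"claw":-1},
  {"tx":0,"ty":0,"tz":-3,"ax":0,"ay":0,"az":0,"claw":-1},
  {"tx":0,"ty":0,"tz":-2,"ax":0,"ay":0,"az":0,"claw":-1},
])

```text
time_s: 2.65
tcp_pos: [0.4909, -0.0977, 0.0689]
eef_rot: [-180.0, 0.0, -180.0]
contact_force: [-7.4, 5.0, 26.8]
gripper_width: 0.0005
```

Emit:
step_arm([
  {"tx":0,"ty":0,"tz":0,"ax":0,"ay":0,"az":0,"claw":-1},
  {"tx":0,"ty":0,"tz":0,"ax":0,"ay":0,"az":0,"claw":-1},
  {"tx":0,"ty":0,"tz":0,"ax":0,"ay":0,"az":0,"claw":-1},
  {"tx":0,"ty":0,"tz":0,"ax":0,"ay":0,"az":0,"claw":-1},
])

```text
time_s: 3.05
tcp_pos: [0.4909, -0.0977, 0.0692]
eef_rot: [180.0, 0.0, -180.0]
contact_force: [-3.0, 2.0, 9.6]
gripper_width: 0.0005
```

Emit:
step_arm([
  {"tx":0,"ty":0,"tz":0,"ax":0,"ay":0,"az":0,"claw":-1},
  {"tx":0,"ty":0,"tz":10,"ax":0,"ay":0,"az":0,"claw":-1},
  {"tx":0,"ty":0,"tz":30,"ax":0,"ay":0,"az":0,"claw":-1},
  {"tx":0,"ty":0,"tz":40,"ax":0,"ay":0,"az":0,"claw":-1},
  {"tx":0,"ty":0,"tz":40,"ax":0,"ay":0,"az":0,"claw":-1},
  {"tx":10,"ty":-33,"tz":0,"ax":0,"ay":0,"az":0,"claw":1},
  {"tx":10,"ty":-32,"tz":0,"ax":0,"ay":0,"az":0,"claw":1},
  {"tx":10,"ty":-32,"tz":0,"ax":0,"ay":0,"az":0,"claw":1},
  {"tx":10,"ty":-32,"tz":0,"ax":0,"ay":0,"az":0,"claw":1},
  {"tx":10,"ty":-32,"tz":0,"ax":0,"ay":0,"az":0,"claw":1},
  {"tx":10,"ty":-32,"tz":0,"ax":0,"ay":0,"az":0,"claw":1},
  {"tx":0,"ty":0,"tz":0,"ax":0,"ay":0,"az":0,"claw":1},
])

```text
time_s: 4.25
tcp_pos: [0.5509, -0.2941, 0.188]
eef_rot: [-180.0, -0.1, 179.8]
contact_force: [-0.9, 0.5, 0.5]
gripper_width: 0.0507
```

```bash
python3 - <<'E'
from h import *
s=cap('side'); t=cap('top'); S=cloud(s);W=cloud(t)
print('button z',np.nanmedian(S[197:203,314:320,2]),np.nanmedian(W[226:232,311:317,2]))
q=r.get_state();print(q['tcp_pos'],q['contact_force'],q['gripper_width'])
cv2.imwrite('pics/c.png',cv2.resize(s['image'][60:240,230:410],(600,600)))
E
```

```text
button z 0.057779759164195435 0.7190623120726508
[ 0.55004926 -0.29155412  0.18805373] [ 0.33459512  0.42797053 -0.30761915] 0.05928262012457518
```

View pics/c.png

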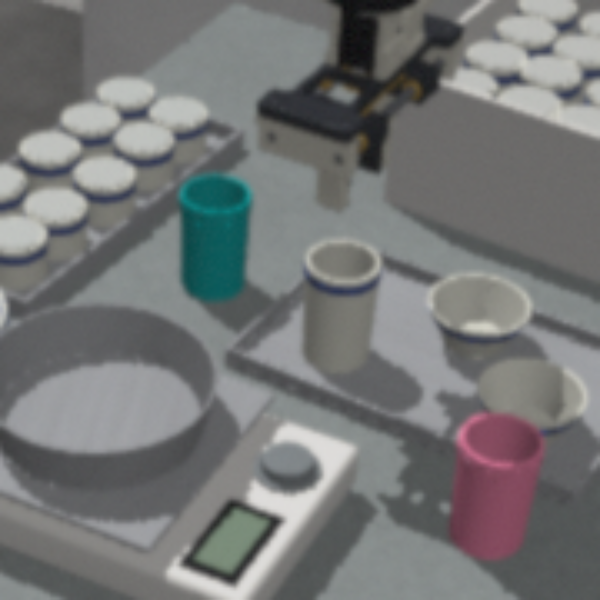

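The button at crop (288,462) is back up at z 0.058. The gripper hangs above the white cup at crop (342,262) and is still opening. I let it open fully, then descend.

Emit:
step_arm([
  {"tx":1,"ty":0,"tz":0,"ax":0,"ay":0,"az":0,"claw":1},
  {"tx":0,"ty":0,"tz":0,"ax":0,"ay":0,"az":0,"claw":1},
  {"tx":0,"ty":0,"tz":0,"ax":0,"ay":0,"az":0,"claw":1},
  {"tx":0,"ty":0,"tz":-20,"ax":0,"ay":0,"az":0,"claw":1},
  {"tx":0,"ty":0,"tz":-24,"ax":0,"ay":0,"az":0,"claw":1},
  {"tx":0,"ty":0,"tz":-24,"ax":0,"ay":0,"az":0,"claw":1},
  {"tx":0,"ty":0,"tz":-24,"ax":0,"ay":0,"az":0,"claw":1},
  {"tx":0,"ty":0,"tz":-15,"ax":0,"ay":0,"az":0,"claw":1},
  {"tx":0,"ty":0,"tz":-9,"ax":0,"ay":0,"az":0,"claw":1},
  {"tx":0,"ty":0,"tz":0,"ax":0,"ay":0,"az":0,"claw":1},
])

```text
time_s: 5.35
tcp_pos: [0.5511, -0.2903, 0.0716]
eef_rot: [180.0, -0.1, -180.0]
contact_force: [0.9, 0.8, 0.2]
gripper_width: 0.0876
```

Emit:
step_arm([
  {"tx":0,"ty":0,"tz":0,"ax":0,"ay":0,"az":0,"claw":-1},
  {"tx":0,"ty":0,"tz":0,"ax":0,"ay":0,"az":0,"claw":-1},
  {"tx":0,"ty":0,"tz":0,"ax":0,"ay":0,"az":0,"claw":-1},
  {"tx":0,"ty":0,"tz":0,"ax":0,"ay":0,"az":0,"claw":-1},
  {"tx":0,"ty":0,"tz":0,"ax":0,"ay":0,"az":0,"claw":-1},
  {"tx":0,"ty":0,"tz":0,"ax":0,"ay":0,"az":0,"claw":-1},
  {"tx":0,"ty":0,"tz":0,"ax":0,"ay":0,"az":0,"claw":-1},
  {"tx":0,"ty":0,"tz":0,"ax":0,"ay":0,"az":0,"claw":-1},
], newtons=20)

```text
time_s: 6.15
tcp_pos: [0.5522, -0.2912, 0.0733]
eef_rot: [-180.0, 0.1, -180.0]
contact_force: [-0.6, -1.5, 4.9]
gripper_width: 0.0616
```

Gripped at 61.6 mm. Lifting, then carrying the cup over the basin.

Emit:
step_arm([
  {"tx":0,"ty":0,"tz":10,"ax":0,"ay":0,"az":0,"claw":-1},
  {"tx":0,"ty":0,"tz":25,"ax":0,"ay":0,"az":0,"claw":-1},
  {"tx":0,"ty":0,"tz":30,"ax":0,"ay":0,"az":0,"claw":-1},
  {"tx":0,"ty":0,"tz":30,"ax":0,"ay":0,"az":0,"claw":-1},
  {"tx":0,"ty":0,"tz":30,"ax":0,"ay":0,"az":0,"claw":-1},
  {"tx":0,"ty":0,"tz":25,"ax":0,"ay":0,"az":0,"claw":-1},
  {"tx":0,"ty":0,"tz":0,"ax":0,"ay":0,"az":0,"claw":-1},
  {"tx":0,"ty":0,"tz":0,"ax":0,"ay":0,"az":0,"claw":-1},
])

```text
time_s: 6.95
tcp_pos: [0.5513, -0.2904, 0.2227]
eef_rot: [180.0, 0.0, 180.0]
contact_force: [-0.5, 0.2, -3.8]
gripper_width: 0.0616
```

Emit:
step_arm([
  {"tx":5,"ty":14,"tz":0,"ax":0,"ay":0,"az":0,"claw":-1},
  {"tx":8,"ty":25,"tz":0,"ax":0,"ay":0,"az":0,"claw":-1},
  {"tx":9,"ty":28,"tz":0,"ax":0,"ay":0,"az":0,"claw":-1},
  {"tx":9,"ty":28,"tz":0,"ax":0,"ay":0,"az":0,"claw":-1},
  {"tx":9,"ty":28,"tz":0,"ax":0,"ay":0,"az":0,"claw":-1},
  {"tx":9,"ty":28,"tz":0,"ax":0,"ay":0,"az":0,"claw":-1},
  {"tx":9,"ty":28,"tz":0,"ax":0,"ay":0,"az":0,"claw":-1},
  {"tx":9,"ty":28,"tz":0,"ax":0,"ay":0,"az":0,"claw":-1},
  {"tx":7,"ty":23,"tz":0,"ax":0,"ay":0,"az":0,"claw":-1},
  {"tx":3,"ty":12,"tz":0,"ax":0,"ay":0,"az":0,"claw":-1},
  {"tx":0,"ty":0,"tz":0,"ax":0,"ay":0,"az":0,"claw":-1},
  {"tx":0,"ty":0,"tz":0,"ax":0,"ay":0,"az":0,"claw":-1},
])

```text
time_s: 8.15
tcp_pos: [0.6281, -0.0486, 0.2216]
eef_rot: [-180.0, -0.1, -180.0]
contact_force: [-0.4, -0.7, -1.9]
gripper_width: 0.0615
```

```bash
python3 - <<'E'
from h import *
s=cap('side')
q=r.get_state();print(q['tcp_pos'],q['contact_force'],q['gripper_width'])
cv2.imwrite('pics/d.png',cv2.resize(s['image'][60:240,180:360],(600,600)))
E
```

```text
[ 0.62812543 -0.04911155  0.22189726] [-0.64820154 -0.22641803 -2.15285534] 0.06130245231797949
```

View pics/d.png

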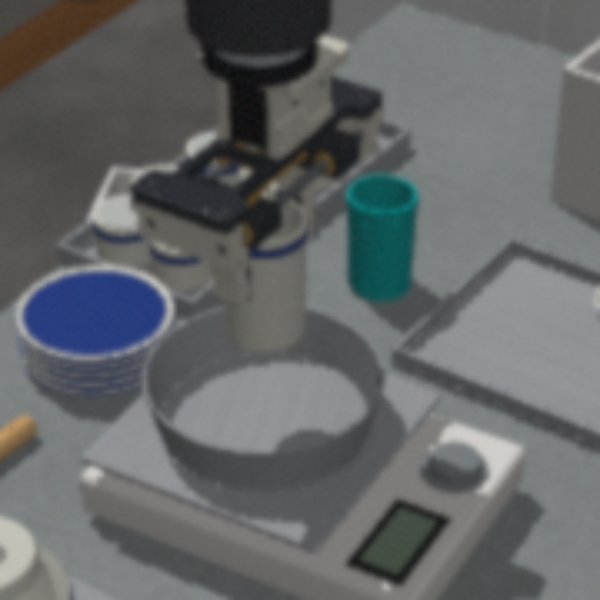

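The cup hangs upright at crop (270,290), above the basin's centre. I descend most of the way, then slowly until contact.

Emit:
step_arm([
  {"tx":0,"ty":0,"tz":-12,"ax":0,"ay":0,"az":0,"claw":-1},
  {"tx":0,"ty":0,"tz":-20,"ax":0,"ay":0,"az":0,"claw":-1},
  {"tx":0,"ty":0,"tz":-20,"ax":0,"ay":0,"az":0,"claw":-1},
  {"tx":0,"ty":0,"tz":-14,"ax":0,"ay":0,"az":0,"claw":-1},
  {"tx":0,"ty":0,"tz":-8,"ax":0,"ay":0,"az":0,"claw":-1},
  {"tx":0,"ty":0,"tz":-3,"ax":0,"ay":0,"az":0,"claw":-1},
  {"tx":0,"ty":0,"tz":0,"ax":0,"ay":0,"az":0,"claw":-1},
  {"tx":0,"ty":0,"tz":0,"ax":0,"ay":0,"az":0,"claw":-1},
])

```text
time_s: 9.0
tcp_pos: [0.6292, -0.0488, 0.1463]
eef_rot: [180.0, 0.1, -180.0]
contact_force: [0.7, 0.4, -1.6]
gripper_width: 0.0621
```

Emit:
step_arm([
  {"tx":0,"ty":0,"tz":-1,"ax":0,"ay":0,"az":0,"claw":-1},
  {"tx":0,"ty":0,"tz":-1,"ax":0,"ay":0,"az":0,"claw":-1},
  {"tx":0,"ty":0,"tz":-1,"ax":0,"ay":0,"az":0,"claw":-1},
  {"tx":0,"ty":0,"tz":0,"ax":0,"ay":0,"az":0,"claw":-1},
  {"tx":0,"ty":0,"tz":0,"ax":0,"ay":0,"az":0,"claw":-1},
])

```text
time_s: 9.5
tcp_pos: [0.6287, -0.0488, 0.1426]
eef_rot: [-180.0, 0.0, -180.0]
contact_force: [-0.1, 1.0, -1.7]
gripper_width: 0.0617
```

Emit:
step_arm([
  {"tx":0,"ty":0,"tz":-1,"ax":0,"ay":0,"az":0,"claw":-1},
  {"tx":0,"ty":0,"tz":-1,"ax":0,"ay":0,"az":0,"claw":-1},
  {"tx":0,"ty":0,"tz":0,"ax":0,"ay":0,"az":0,"claw":-1},
  {"tx":0,"ty":0,"tz":0,"ax":0,"ay":0,"az":0,"claw":-1},
])

```text
time_s: 9.9
tcp_pos: [0.6287, -0.0489, 0.1405]
eef_rot: [180.0, -0.0, 180.0]
contact_force: [-0.8, 0.5, -1.6]
gripper_width: 0.0617
```

Emit:
step_arm([
  {"tx":0,"ty":0,"tz":-1,"ax":0,"ay":0,"az":0,"claw":-1},
  {"tx":0,"ty":0,"tz":0,"ax":0,"ay":0,"az":0,"claw":-1},
  {"tx":0,"ty":0,"tz":0,"ax":0,"ay":0,"az":0,"claw":-1},
])

```text
time_s: 10.2
tcp_pos: [0.6287, -0.0488, 0.1396]
eef_rot: [-180.0, 0.0, -180.0]
contact_force: [-0.9, 0.1, -2.0]
gripper_width: 0.0618
```

Emit:
step_arm([
  {"tx":0,"ty":0,"tz":-0.5,"ax":0,"ay":0,"az":0,"claw":-1},
  {"tx":0,"ty":0,"tz":-0.5,"ax":0,"ay":0,"az":0,"claw":-1},
  {"tx":0,"ty":0,"tz":0,"ax":0,"ay":0,"az":0,"claw":-1},
  {"tx":0,"ty":0,"tz":0,"ax":0,"ay":0,"az":0,"claw":-1},
])

```text
time_s: 10.6
tcp_pos: [0.629, -0.0489, 0.1393]
eef_rot: [-180.0, 0.1, -180.0]
contact_force: [-1.4, -0.7, 5.7]
gripper_width: 0.0617
```

Emit:
step_arm([
  {"tx":0,"ty":0,"tz":-0.5,"ax":0,"ay":0,"az":0,"claw":-1},
  {"tx":0,"ty":0,"tz":0,"ax":0,"ay":0,"az":0,"claw":-1},
  {"tx":0,"ty":0,"tz":0,"ax":0,"ay":0,"az":0,"claw":-1},
])

```text
time_s: 10.9
tcp_pos: [0.6292, -0.049, 0.1392]
eef_rot: [-180.0, 0.1, -180.0]
contact_force: [-2.7, -0.3, 8.0]
gripper_width: 0.0616
```

Contact at about 8 N. I ease off slightly, open slowly and retreat straight up.

Emit:
step_arm([
  {"tx":0,"ty":0,"tz":0.6,"ax":0,"ay":0,"az":0,"claw":-1},
  {"tx":0,"ty":0,"tz":0,"ax":0,"ay":0,"az":0,"claw":0.45},
  {"tx":0,"ty":0,"tz":0,"ax":0,"ay":0,"az":0,"claw":0.55},
  {"tx":0,"ty":0,"tz":0,"ax":0,"ay":0,"az":0,"claw":0.7},
  {"tx":0,"ty":0,"tz":0,"ax":0,"ay":0,"az":0,"claw":1},
  {"tx":0,"ty":0,"tz":0,"ax":0,"ay":0,"az":0,"claw":1},
  {"tx":0,"ty":0,"tz":0,"ax":0,"ay":0,"az":0,"claw":1},
  {"tx":0,"ty":0,"tz":0,"ax":0,"ay":0,"az":0,"claw":1},
])

```text
time_s: 11.7
tcp_pos: [0.6287, -0.0488, 0.1386]
eef_rot: [180.0, -0.0, -180.0]
contact_force: [-0.2, -0.1, 0.7]
gripper_width: 0.0874
```

Emit:
step_arm([
  {"tx":0,"ty":0,"tz":10,"ax":0,"ay":0,"az":0,"claw":1},
  {"tx":0,"ty":0,"tz":20,"ax":0,"ay":0,"az":0,"claw":1},
  {"tx":0,"ty":0,"tz":30,"ax":0,"ay":0,"az":0,"claw":1},
  {"tx":0,"ty":0,"tz":30,"ax":0,"ay":0,"az":0,"claw":1},
  {"tx":0,"ty":0,"tz":30,"ax":0,"ay":0,"az":0,"claw":1},
  {"tx":-10,"ty":-30,"tz":20,"ax":0,"ay":0,"az":0,"claw":1},
  {"tx":-10,"ty":-40,"tz":0,"ax":0,"ay":0,"az":0,"claw":1},
  {"tx":-10,"ty":-40,"tz":0,"ax":0,"ay":0,"az":0,"claw":1},
  {"tx":-10,"ty":-40,"tz":0,"ax":0,"ay":0,"az":0,"claw":1},
  {"tx":-10,"ty":-40,"tz":0,"ax":0,"ay":0,"az":0,"claw":1},
  {"tx":0,"ty":0,"tz":0,"ax":0,"ay":0,"az":0,"claw":1},
])

```text
time_s: 12.8
tcp_pos: [0.5772, -0.2428, 0.2795]
eef_rot: [-180.0, 0.0, 179.8]
contact_force: [-0.6, 1.2, -0.6]
gripper_width: 0.0875
```

```bash
python3 - <<'E'
from h import *
s=cap('side');S=cloud(s);t=cap('top');W=cloud(t)
q=r.get_state();print(q['time_s'],q['tcp_pos'],q['contact_force'])
def near(X,z0,z1,rad): 
    m=(X[...,2]>z0)&(X[...,2]<z1)&(np.hypot(X[...,0]-.629,X[...,1]+.048)<rad); return X[m]
for X in(S,W):
    P=near(X,.155,.175,.06);print('cup rim',P.mean(0),P.max(0),P.min(0)); P=near(X,.105,.118,.11);P=P[np.hypot(P[:,0]-.629,P[:,1]+.048)>.06];print('basin',P.max(0),P.min(0))
print('button z',np.nanmedian(S[197:203,314:320,2]))
cv2.imwrite('pics/e.png',np.hstack([cv2.resize(s['image'][60:270,130:340],(400,400)),cv2.resize(t['image'][100:280,180:360],(400,400))]))
E
```

```text
12.9 [ 0.5782867  -0.2399229   0.27938554] [0.58507593 0.22590726 0.13144104]
cup rim [ 0.62566169 -0.04862139  0.16118679] [ 0.65703237 -0.01501701  0.16779979] [ 0.59551887 -0.08162586  0.15500965]
basin [0.715906   0.0430302  0.11503426] [ 0.53781952 -0.13931876  0.10503475]<stdin>:7: RuntimeWarning: Mean of empty slice.
  ret = um.true_divide(
Traceback (most recent call last):
ValueError: zero-size array to reduction operation maximum which has no identity
```

Side depth puts the cup rim at z 0.165, upright and centred, with the basin unmoved; the arm hides it from the top camera. One last look, then I hand it in.

```bash
python3 - <<'E'
from h import *
s=load('side');S=cloud(s)
print('button z',np.nanmedian(S[197:203,314:320,2]))
cv2.imwrite('pics/f.png',cv2.resize(s['image'][60:300,120:420],(750,600)))
E
```

```text
button z 0.05784080601789893
```

View pics/f.png

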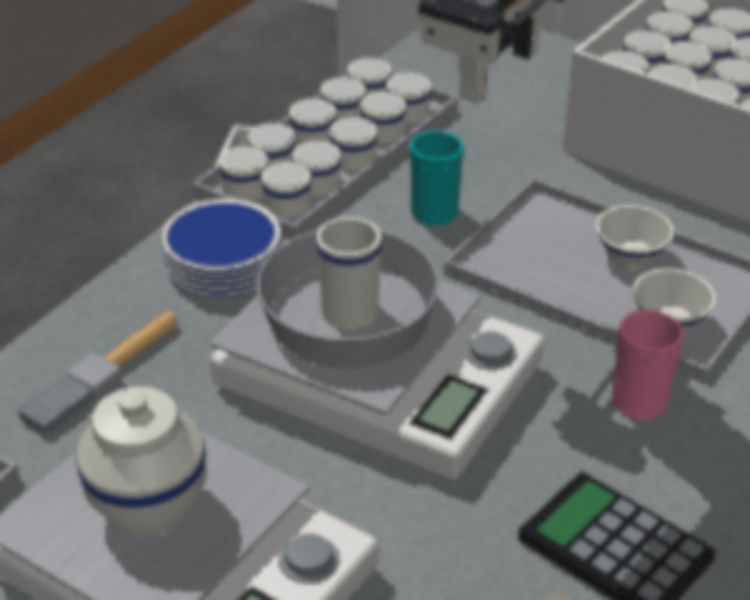

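The white cup stands upright in the basin at (350,270). The button is up at (492,348), and the jar, bowls and look-alikes look untouched. Handing in.

```bash
python3 -c "
from plant import r
print(r.close_job())"
```

```text
the job is handed in; nothing more can be done
None
```

The tall cup now stands upright in the basin on the right scale, and I handed the job in at about 13 s of the 61 s allowed.

- **Zeroing:** I pressed the right scale's button to its stop, held it about half a second and let it up. The peak force read was about 27 N. I did this before touching the cup and did not press again.
- **Placing:** I took the white cup with the blue line from the tray. I lowered it into the basin until it touched at about 8 N, opened the gripper slowly and moved clear.
- **Last checks (side camera):** The button is back up at z 0.058 m. The cup is upright and centred to within a few millimetres, and the basin is still in place on its scale. The jar, bowls and look-alikes look unmoved.
- **Not confirmed:** The arm hid the basin from the top camera, so that view could not back up the final check. I did not read the scale displays.

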